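# Clamp a loaf in the bench slicer and switch it on

### The job

Ready the bread slicer: slide the fence so that it pushes the loaf fully home against the blade housing, without crushing it, and flip the fence's blue cam lever all the way down so that the fence is locked snug against the loaf. Only when it is locked, throw the isolator's red handle over to on (the green dot). Leave the other things on the bench where they are.

Things in the scene. Friction and masses are not known exactly. Their poses are not given: they have to be found in the camera images.
- slicer: Cream bench bread slicer, fixed. Origin: underside centre, on the table; x away from the operator, y left along the bed. Bed 300 (x) by 370 mm (y -210 to 160), top 30 mm high. Blade housing at the left end: y 160 to 260, 165 mm high, black slots in its loaf side. Steel rail along y at x = -100, top 46 mm high. Low guide wall at the back: inner face x = 130, top 75 mm.
- housing_face (a point): Point on the slotted face of the blade housing (the face looks to slicer -y), 65 mm above the table, level with the loaf's usual place (slicer x = 55 mm).
- fence (a joint): Travel of the steel fence along slicer +y (m): 0 at the right end, larger towards the blade housing, stop 0.19. Its carriage rides on the front rail; the fence plate (12 mm thick, slicer x = -65 to 125 mm, top 112 mm above the table) pushes the loaf. About 1.5 N slides it when free.
- fence_knob (a point): Centre of the gripping part of the fence's upright black knob: a cylinder of 24 mm diameter standing on the carriage, black part from 100 to 155 mm above the table, this point 140 mm above the table. The fence plate's near side begins 18 mm to the +y side of the knob's axis and its top is at 112 mm.
- fence_face (a point): Point on the fence plate's loaf side (it looks to slicer +y), 65 mm above the table.
- cam_lever (a joint): Angle of the cam lever on the fence carriage (rad): 0 upright, fence free; it swings down towards the operator side (slicer -x) about a level hinge parallel to the rail; level at 1.57, stop at 1.75, fence locked. The cam starts to bite at about 0.9 and takes up to about 12 N at the tip; it stays where it is left.
- cam_pivot (a point): Point on the cam lever's hinge axis, at the middle of the lever, 66.5 mm above the table.
- cam_lever_tip (a point): Point on the cam lever's mid-line, 105 mm from the hinge axis. The lever is a straight arm with a blue grip 26 mm wide (along the rail) and 16 mm thick, from 51 to 117 mm from the hinge axis. It shares its axes with the lever: z points along the lever towards its end, y along the rail.
- loaf: Brown tin loaf lying on the slicer bed, 100 mm (x) by 150 mm (y, its length) by 81 mm high, about 0.45 kg. Origin: centre of the underside.
- loaf_left_end (a point): Middle of the loaf's end that faces the blade housing, 35 mm above its underside.
- loaf_right_end (a point): Middle of the loaf's end that faces the fence, 35 mm above its underside.
- isolator: Yellow isolator box, 100 mm (x) by 90 mm (y) by 65 mm high, fixed on the table. Origin: centre of the underside. A red dot on its top marks off (-x side), a green dot marks on (+x side).
- isolator_handle (a joint): Angle of the isolator's red handle (rad): 0 leans 0.6 rad to the box's -x side, off; 0.6 upright; 1.2 leans 0.6 rad to the box's +x side, on. It falls over into whichever end it leans to; about 1 N at the tip moves it.
- isolator_pivot (a point): Point on the handle's hinge axis (along the box's y), 64 mm above the table.
- isolator_tip (a point): End of the isolator's handle, on its mid-line, 90 mm from the hinge axis. The grip is a red cylinder of 22 mm diameter over the last 45 mm.
- rye_loaf: Bystander: round dark rye loaf, 140 mm across, 68 mm high. Origin: centre of the underside.
- scraper: Bystander: steel bench scraper with wooden grip, 95 x 130 mm, lying flat. Origin: centre of the underside.
- brush: Bystander: wooden-handled flour brush lying flat. Origin: centre of the underside.
- flour_jar: Bystander: glass flour jar with steel cap, 72 mm across, 120 mm high. Origin: centre of the underside.
- bowl: Bystander: white bowl, 150 mm across, 60 mm high. Origin: centre of the underside.
- mug: Bystander: blue mug, 80 mm across, 90 mm high. Origin: centre of the underside.

How it is judged:
By the outcome, as a careful person would: the job done as asked, in the order asked, and still so for the second after the job is handed in, with the robot touching nothing.
It also fails if it takes over 58 s, if anything falls off the work surface, if the arm or the gripper's body presses on something with over 40 N, if the wrist force passes 120 N, or if a joint passes its speed limit or range.

### The arm

A 7-joint arm with a two-finger parallel gripper is mounted at the origin on the work surface. World frame = base frame: x ahead of the robot, y to its left, z up, the work surface at z = 0. Lengths are in m, angles in rad, forces in N, time in s.
With the tool pointing down it reaches from about 0.4 to 0.85 m from the base axis. Payload 4.5 kg.
Tool frame: the origin (TCP) lies at the very end of the fingers, on their centre line; the grasp point (between the pads) lies 19 mm behind it; z points along the fingers, x is the direction in which the jaws open and shut, and the axes are right-handed (so a half turn about z gives the same grasp; the last joint's range is limited). The gripper opens to 88 mm and grips with 3 to 60 N. Pads are 18 mm wide; open, the fingers measure 123 mm over their backs; the gripper's body (75 mm by 187 mm) begins 45 mm behind the grasp point.
Start: joints at [-1.255, 0.689, -0.195, 1.565, 0.157, 0.902, -0.215], TCP at [0.174, 0.6, 0.239] pointing down, gripper open.
Joint ranges: [-3.01, 3.01], [-0.46, 2.08], [-1.47, 1.51], [0.13, 2.56], [-1, 4.14], [0.04, 2.09], [-2.66, 2.66]. Speed limits (rad/s): [2.57, 2.57, 3.14, 3.14, 3.14, 3.14, 3.14].

### API

Orientations are given as a unit quaternion [x, y, z, w].
In Python, from plant import * gives the robot as it stands.
- The arm moves only by the tool apply_moves, never from a script. Its argument "series" is a list of rows, each an object of numbers: "x", "y", "z": the shift along the tool's x, y, z in units of 80 cm (1.0 is 80 cm); "wx", "wy", "wz": the turn, a rotation vector about the tool's x, y, z in units of pi rad (1.0 is pi rad); "fingers": the opening, from -1 (shut) to 1 (fully open), so that 0 is half open. In form: [{"x": .., "y": .., "z": .., "wx": .., "wy": .., "wz": .., "fingers": ..}, ...]. A call has 1 to 8 rows; each row shifts and turns the pose as measured when the row begins, along the tool's axes as they then stand; what a row does not reach is not made up. A row lasts 1/8 s, in which the tool goes at most 62.5 mm and 10.7 degrees, less where a joint would pass 70% of its speed; a pose out of reach is approached as far as the arm can. A call with a number of a shift or a turn outside -1 to 1 is refused whole. A call with a gripper value outside its range is refused whole. The fingers move at their own pace and stop on an object; "force" is the grip in N (left out, the last holds). Time passes only in rows, so rows that do not move let the fingers close. It gives the time, the measured TCP pose, the force and the opening at its end, in the units of the state.
- get_state(): the state, without advancing time (a new reading comes with each control period).
- snapshot(name): name is "scene" or "top" or "wrist"; returns (picture, depth): 480x640x3 uint8, red, green, blue; 480x640 float32, m along the optical axis (not along the pixel's ray), 0 where there is no reading.
- camera_model(name): a dict with "camera_matrix" (3x3 intrinsics, pixels), "world_from_camera" (4x4, takes a point from camera to world coordinates). Camera axes: x right, y up, looking along -z (the intrinsics and any distortion apply to the point x, -y, -z); pixel columns grow to the right and rows downward; lengths in m; the calibration is good to about 2 mm. The wrist camera is an equidistant fisheye: a pixel r from the principal point sees the ray r / f radians off the axis. A picture is of the moment at which its call begins: read the wrist's pose just before it. camera_model takes no time and is no camera call; for the wrist camera it gives the pose at the moment of the call.
- finish_job(): hands the job in, once; it reports no verdict.
The state is a dict: "clock": time; "q": joint angles; "qd": joint speeds; "joint_torque": joint torques, N m; "tool_pos": TCP position; "eef_rot": TCP orientation; "contact_force": force on the tool from outside, world axes, zero at the start; "moment": the same for the moment, N m; "opening": opening from 0.0 (shut) to 1.0 (fully open).
Only numpy, scipy, OpenCV 4.12 (cv2) and the standard library are available. Lean on these libraries where they do the work, as an engineer would, in place of code of your own. Each camera call takes 0.05 s, during which the arm holds its last target. There are 200 camera calls.

## Working session

There is one attempt and no reset: what is moved stays moved. The work goes in short steps, Python scripts to look and compute and a tool call to move; the robot and the scene stay as the last step left them, time stands still between calls to the robot, and variables do not carry over. Pictures are saved under pics/ and viewed, about 8 in all and at most 12, crops included, and the job is handed in when it is done.

Besides the shell and the picture viewer there is one more tool, called after "Request:" by a JSON object that holds its "name" and its "arguments", one argument or row to a line. apply_moves: Moves the arm, as the interface text tells. Its arguments: {"type":"object","properties":{"series":{"type":"array","items":{"type":"object","properties":{"x":{"type":"number"},"y":{"type":"number"},"z":{"type":"number"},"wx":{"type":"number"},"wy":{"type":"number"},"wz":{"type":"number"},"fingers":{"type":"number"}}}},"force":{"type":"number"}},"required":["series"]}

```bash
mkdir -p pics; cat > h.py <<'E'
from plant import *
import numpy as np, cv2
from scipy.spatial.transform import Rotation as R
def snap(n,save=None):
    im,d=snapshot(n)
    np.savez('last_%s.npz'%n,im=im,d=d)
    if save: cv2.imwrite('pics/'+save,im[:,:,::-1])
    return im,d
def cloud(n,d):
    m=camera_model(n);K=np.array(m['camera_matrix']);T=np.array(m['world_from_camera'])
    v,u=np.mgrid[0:480,0:640]
    X=(u-K[0,2])/K[0,0]*d;Y=(v-K[1,2])/K[1,1]*d
    P=np.stack([X,-Y,-d],-1)
    return P@T[:3,:3].T+T[:3,3]
E
python3 - <<'E'
from h import *
print(get_state())
for n in('top','scene'):
    im,d=snap(n,n+'1.png'); m=camera_model(n); print({k:np.round(v,3).tolist() if not isinstance(v,str) else v for k,v in m.items()})
    np.save('cl_%s.npy'%n,cloud(n,d))
E
```

```text
{'clock': 0.0, 'q': array([-1.25518527,  0.68997287, -0.19451965,  1.56635051,  0.15731136,
        0.9025047 , -0.2150666 ]), 'qd': array([-0.00081378,  0.00106508, -0.00051087, -0.00190931,  0.00023543,
        0.00066752, -0.0022482 ]), 'joint_torque': array([-2.66742172e-04, -5.27565873e+01, -1.26745664e+00, -1.53429651e+01,
       -5.27622993e-02,  6.51666167e-03,  1.85295530e-04]), 'tool_pos': array([0.17368071, 0.59971872, 0.2379154 ]), 'eef_rot': array([ 7.99365292e-01,  6.00844641e-01, -6.91588309e-04,  6.08222496e-04]), 'contact_force': array([-1.13285329, -0.06967319,  0.03973388]), 'moment': array([-0.00018489, -0.00515611,  0.01859198]), 'opening': 0.998799456130969}
{'camera_matrix': [[529.265, 0.0, 323.381], [0.0, 529.265, 238.369], [0.0, 0.0, 1.0]], 'world_from_camera': [[-0.025, 0.988, -0.153, 0.367], [-1.0, -0.025, 0.001, -0.036], [-0.002, 0.153, 0.988, 1.327], [0.0, 0.0, 0.0, 1.0]]}
{'camera_matrix': [[601.852, 0.0, 329.714], [0.0, 601.852, 236.019], [0.0, 0.0, 1.0]], 'world_from_camera': [[0.252, -0.598, 0.761, 1.97], [0.968, 0.138, -0.211, -0.451], [0.021, 0.789, 0.614, 1.278], [0.0, 0.0, 0.0, 1.0]]}
```

View pics/top1.png

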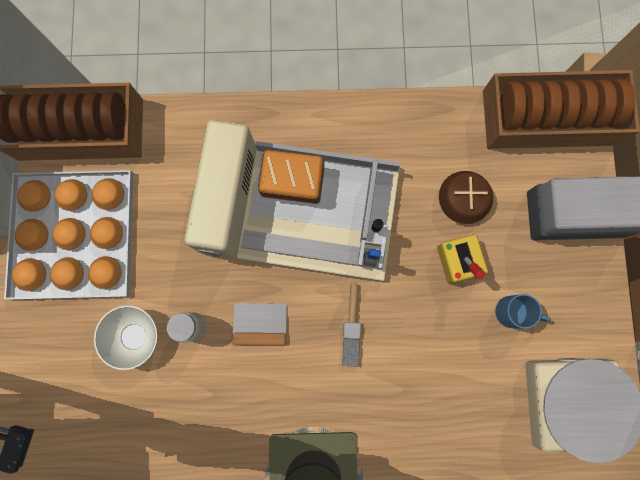

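View pics/scene1.png

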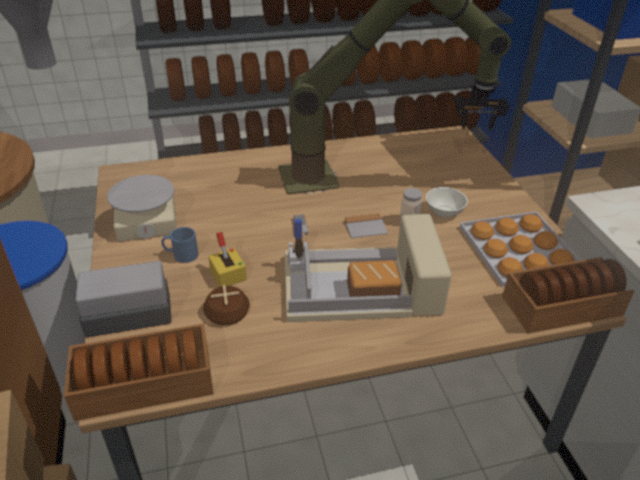

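The top view shows the slicer with its housing at (220,188), the loaf at (292,176), the knob at (377,225) and the blue lever at (374,255). The isolator is at (463,259). Its red tip is at (477,268), the red dot at (458,275) and the green dot at (449,246). Next I measure these with depth.

```bash
python3 - <<'E'
from h import *
P=np.load('cl_top.npy');im=np.load('last_top.npz')['im'].astype(int)
hsv=cv2.cvtColor(im.astype(np.uint8),cv2.COLOR_RGB2HSV).astype(int)
v,u=np.mgrid[0:480,0:640];z=P[...,2]
def box(a,b,c,d): return (u>=a)&(u<b)&(v>=c)&(v<d)
def rect(m,s):
    m=cv2.morphologyEx(m.astype(np.uint8),cv2.MORPH_OPEN,np.ones((3,3)))>0
    q=P[m]; r=cv2.minAreaRect((q[:,:2]*1000).astype(np.float32)); print(s,m.sum(),np.round(r[0],1),np.round(r[1],1),round(r[2],2),'z',np.round(np.median(q[:,2]),4)); return q
rect(box(170,270,110,270)&(z>.155)&(z<.175),'housing top')
rect(box(250,335,140,210)&(z>.095)&(z<.125),'loaf top')
rect(box(425,500,225,290)&(abs(z-.065)<.008)&(hsv[...,1]>130)&(hsv[...,0]>20)&(hsv[...,0]<35),'iso top')
def blob(m,s):
    q=P[m]; print(s,m.sum(),'mean',np.round(q.mean(0),4),'min',np.round(q.min(0),4),'max',np.round(q.max(0),4))
blob(box(365,390,210,240)&(hsv[...,2]<60)&(z>.14),'knob')
blob(box(360,390,240,270)&(hsv[...,0]>100)&(hsv[...,0]<125)&(hsv[...,1]>120),'lever')
red=((hsv[...,0]<6)|(hsv[...,0]>174))&(hsv[...,1]>150)
blob(box(425,500,225,290)&red&(z>.09),'handle')
blob(box(425,500,225,290)&red&(z<.08),'reddot')
blob(box(425,500,225,290)&(hsv[...,0]>45)&(hsv[...,0]<85)&(hsv[...,1]>120),'green')
rect(box(240,410,140,290)&(abs(z-.0305)<.004),'bed')
rect(box(345,385,150,270)&(abs(z-.112)<.005),'fence')
E
```

```text
housing top 5377 [680.3 201.6] [ 98.9 297.9] 79.65 z 0.1642
loaf top 2630 [713.6  35.6] [149.6 107. ] 81.65 z 0.1101
iso top 974 [ 506.7 -375.9] [99.  91.4] 12.98 z 0.0642
knob 86 mean [ 0.5779 -0.1608  0.1536] min [ 0.5668 -0.1711  0.1407] max [ 0.5895 -0.1505  0.1585]
lever 102 mean [ 0.5083 -0.1474  0.1751] min [ 0.5004 -0.1603  0.1244] max [ 0.518  -0.136   0.1873]
handle 148 mean [ 0.4678 -0.3779  0.1458] min [ 0.367  -0.3985  0.1062] max [ 0.4887 -0.0362  1.3274]
reddot 21 mean [ 0.4654 -0.3552  0.066 ] min [ 0.4599 -0.3594  0.0606] max [ 0.4699 -0.3494  0.0702]
green 20 mean [ 0.5354 -0.3376  0.0675] min [ 0.5304 -0.3446  0.0631] max [ 0.5402 -0.3318  0.0726]
bed 6087 [629.1 -26.8] [370.5 280.9] 80.06 z 0.0303
fence 371 [ 645.  -149.4] [ 12. 187.] 79.78 z 0.1111
```

```bash
cat >> h.py <<'E'
SO=np.array([.6431,-.005]);SA=np.deg2rad(-10.2)
IO=np.array([.5067,-.3759]);IA=np.deg2rad(13.3)
def loc(p,O,A): 
    c,s=np.cos(A),np.sin(A); d=np.asarray(p)[...,:2]-O; return np.stack([d[...,0]*c+d[...,1]*s,-d[...,0]*s+d[...,1]*c],-1)
def wor(p,O,A):
    c,s=np.cos(A),np.sin(A); return np.array([p[0]*c-p[1]*s,p[0]*s+p[1]*c])+O
def rep(target=None,frame='S',xdir=None):
    """target local (x,y,z) mm; prints slicer/iso coords and the tool-axis delta in units"""
    O,A=(SO,SA) if frame=='S' else (IO,IA)
    s=get_state();p=s['tool_pos'];Rm=R.from_quat(s['eef_rot'])
    xt=Rm.apply([1,0,0]); print('t',round(s['clock'],2),'tcp mm',np.round(loc(p,O,A)*1000,1),round(p[2]*1000,1),'xaxis deg',round(np.degrees(np.arctan2(xt[1],xt[0])),2),'zax',np.round(Rm.apply([0,0,1]),3),'F',np.round(s['contact_force'],1),'open',round(s['opening'],3))
    if target is not None:
        t=np.array(target)/1000; w=np.r_[wor(t[:2],O,A),t[2]]
        print('delta units',np.round(Rm.inv().apply(w-p)/.8,4))
E
python3 -c "
from h import *
rep((-36.6,-165,220))"
```

```text
t 0.1 tcp mm [-569.1  512.1] 238.0 xaxis deg 73.86 zax [-0.    -0.002 -1.   ] F [-0.1  0.7 -1. ] open 1.002
delta units [-0.7729  0.7497  0.0238]
```

Request:
{"name": "apply_moves", "arguments": {
  "series": [
    {"wz":-0.033,"fingers":1},
    {"x":-0.053,"y":0.0416},
    {"x":-0.053,"y":0.0416},
    {"x":-0.053,"y":0.0416},
    {"x":-0.053,"y":0.0416},
    {"x":-0.053,"y":0.0416},
    {"x":-0.053,"y":0.0416},
    {"x":-0.053,"y":0.0416}
  ],
  "force": 10
}}

```text
schema error: expected keys x, y, z, wx, wy, wz, fingers
```

```bash
python3 -c "
from h import *
rep((-36.6,-165,220))"
```

```text
t 0.1 tcp mm [-569.1  512.1] 238.0 xaxis deg 73.86 zax [-0.    -0.002 -1.   ] F [-0.1  0.7 -1. ] open 1.002
delta units [-0.7729  0.7497  0.0238]
```

Request:
{"name": "apply_moves", "arguments": {
  "series": [
    {"x":0,"y":0,"z":0,"wx":0,"wy":0,"wz":-0.033,"fingers":1},
    {"x":-0.053,"y":0.0416,"z":0,"wx":0,"wy":0,"wz":0,"fingers":1},
    {"x":-0.053,"y":0.0416,"z":0,"wx":0,"wy":0,"wz":0,"fingers":1},
    {"x":-0.053,"y":0.0416,"z":0,"wx":0,"wy":0,"wz":0,"fingers":1},
    {"x":-0.053,"y":0.0416,"z":0,"wx":0,"wy":0,"wz":0,"fingers":1},
    {"x":-0.053,"y":0.0416,"z":0,"wx":0,"wy":0,"wz":0,"fingers":1},
    {"x":-0.053,"y":0.0416,"z":0,"wx":0,"wy":0,"wz":0,"fingers":1},
    {"x":-0.053,"y":0.0416,"z":0,"wx":0,"wy":0,"wz":0,"fingers":1}
  ],
  "force": 10
}}

```text
clock: 1.1
tool_pos: [0.3539, 0.2604, 0.2353]
eef_rot: [0.763, 0.646, -0.002, -0.0]
contact_force: [1.1, 0.7, -0.1]
opening: 1.001
```

```bash
python3 -c "
from h import *
rep((-36.6,-165,220))"
```

```text
t 1.1 tcp mm [-331.6  210. ] 235.3 xaxis deg 80.48 zax [-0.003 -0.002 -1.   ] F [ 1.1  0.7 -0.1] open 1.001
delta units [-0.4731  0.3632  0.0194]
```

Request:
{"name": "apply_moves", "arguments": {
  "series": [
    {"x":-0.059,"y":0.0454,"z":0,"wx":0,"wy":0,"wz":0,"fingers":1},
    {"x":-0.059,"y":0.0454,"z":0,"wx":0,"wy":0,"wz":0,"fingers":1},
    {"x":-0.059,"y":0.0454,"z":0,"wx":0,"wy":0,"wz":0,"fingers":1},
    {"x":-0.059,"y":0.0454,"z":0,"wx":0,"wy":0,"wz":0,"fingers":1},
    {"x":-0.059,"y":0.0454,"z":0,"wx":0,"wy":0,"wz":0,"fingers":1},
    {"x":-0.059,"y":0.0454,"z":0,"wx":0,"wy":0,"wz":0,"fingers":1},
    {"x":-0.059,"y":0.0454,"z":0,"wx":0,"wy":0,"wz":0,"fingers":1},
    {"x":-0.055,"y":0.043,"z":0,"wx":0,"wy":0,"wz":0,"fingers":1}
  ]
}}

```text
clock: 2.1
tool_pos: [0.5821, -0.1706, 0.234]
eef_rot: [0.763, 0.646, -0.002, -0.001]
contact_force: [0.2, 0.5, -0.8]
opening: 1.002
```

```bash
python3 -c "
from h import *
rep((-36.6,-165,121)); snap('wrist','w1.png'); print(camera_model('wrist'))"
```

```text
t 2.1 tcp mm [ -30.7 -173.8] 234.0 xaxis deg 80.56 zax [-0.004  0.    -1.   ] F [ 0.2  0.5 -0.8] open 1.002
delta units [ 0.0112 -0.0067  0.1413]
{'camera_matrix': array([[371.64829954,   0.        , 317.56709312],
       [  0.        , 371.64829954, 251.53229449],
       [  0.        ,   0.        ,   1.        ]]), 'world_from_camera': array([[ 0.17316782, -0.94980945, -0.26052814,  0.5174659 ],
       [ 0.98486808,  0.16513908,  0.05257319, -0.1671002 ],
       [-0.00691113, -0.26568983,  0.96403379,  0.37930365],
       [ 0.        ,  0.        ,  0.        ,  1.        ]])}
```

View pics/w1.png

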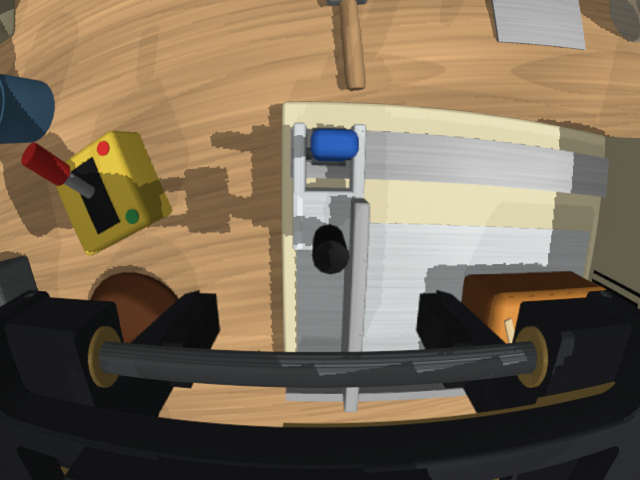

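```bash
python3 - <<'E'
from h import *
rep((-36.6,-165,121))
z=np.load('last_wrist.npz');d=z['d'];im=z['im']
m=camera_model('wrist');K=m['camera_matrix'];T=m['world_from_camera']
v,u=np.mgrid[0:480,0:640];a=(u-K[0,2])/K[0,0];b=(v-K[1,2])/K[1,1];r=np.hypot(a,b)+1e-9
t=np.tan(r)/r
P=np.stack([a*t*d,-b*t*d,-d],-1)@T[:3,:3].T+T[:3,3]
hsv=cv2.cvtColor(im,cv2.COLOR_RGB2HSV)
S=loc(P,SO,SA)*1000;Z=P[...,2]*1000
k=(u>305)&(u<355)&(v>220)&(v<280)&(abs(Z-155)<4)
print('knob',k.sum(),(S[k].min(0)+S[k].max(0))/2,S[k].mean(0),Z[k].mean())
k=(u>300)&(u<370)&(v>120)&(v<170)&(hsv[...,0]>100)&(hsv[...,0]<125)&(hsv[...,1]>120)&(abs(Z-183)<4)
print('lever',k.sum(),S[k].mean(0),Z[k].mean())
k=(u>335)&(u<380)&(v>200)&(v<340)&(abs(Z-112)<3)
print('fence',S[k].min(0),S[k].max(0))
E
```

```text
t 2.15 tcp mm [ -26.4 -183.3] 233.6 xaxis deg 79.98 zax [-0.    -0.007 -1.   ] F [ 4.1 -6.4 -0.1] open 0.998
delta units [ 0.0239 -0.0128  0.1406]
knob 1014 [ -29.4893832  -174.83928195] [ -29.92984277 -175.13639887] 153.9769416425895
lever 1178 [ -99.39212594 -174.46572665] 181.50367088904724
fence [ -58.56249849 -169.86100381] [  54.19384063 -145.48460891]
```

The wrist view shows the knob at (330,255) and the lever at (335,145). After correcting for arm settling, both agree with the top view: knob at slicer (-35,-165) and lever at (-104,-165).

Request:
{"name": "apply_moves", "arguments": {
  "series": [
    {"x":0.023,"y":-0.0115,"z":0,"wx":0,"wy":0,"wz":0,"fingers":1},
    {"x":0,"y":0,"z":0.06,"wx":0,"wy":0,"wz":0,"fingers":1},
    {"x":0,"y":0,"z":0.04,"wx":0,"wy":0,"wz":0,"fingers":1},
    {"x":0,"y":0,"z":0.02,"wx":0,"wy":0,"wz":0,"fingers":1},
    {"x":0,"y":0,"z":0.01,"wx":0,"wy":0,"wz":0,"fingers":1}
  ]
}}

```text
clock: 2.78
tool_pos: [0.5782, -0.1568, 0.1272]
eef_rot: [0.766, 0.643, -0.001, 0.002]
contact_force: [0.4, 0.7, 0.7]
opening: 1.001
```

```bash
python3 -c "
from h import *
rep((-35.5,-165,121))"
```

```text
t 2.77 tcp mm [ -37.  -160.9] 127.2 xaxis deg 80.09 zax [ 0.    -0.004 -1.   ] F [0.4 0.7 0.7] open 1.001
delta units [-0.0051  0.0018  0.0077]
```

Request:
{"name": "apply_moves", "arguments": {
  "series": [
    {"x":-0.0045,"y":0.0018,"z":0.006,"wx":0,"wy":0,"wz":0,"fingers":0},
    {"x":0,"y":0,"z":0,"wx":0,"wy":0,"wz":0,"fingers":-1},
    {"x":0,"y":0,"z":0,"wx":0,"wy":0,"wz":0,"fingers":-1},
    {"x":0,"y":0,"z":0,"wx":0,"wy":0,"wz":0,"fingers":-1},
    {"x":0,"y":0,"z":0,"wx":0,"wy":0,"wz":0,"fingers":-1},
    {"x":0,"y":0,"z":0,"wx":0,"wy":0,"wz":0,"fingers":-1}
  ],
  "force": 12
}}

```text
clock: 3.52
tool_pos: [0.5809, -0.1607, 0.125]
eef_rot: [0.766, 0.643, 0.0, 0.004]
contact_force: [0.2, -0.3, -0.5]
opening: 0.342
```

```bash
python3 -c "
from h import *
rep((-36,-20,122))"
```

```text
t 3.52 tcp mm [ -33.6 -164.2] 125.0 xaxis deg 80.09 zax [ 0.005 -0.005 -1.   ] F [ 0.2 -0.3 -0.5] open 0.342
delta units [ 0.1803 -0.0021  0.003 ]
```

Request:
{"name": "apply_moves", "arguments": {
  "series": [
    {"x":0,"y":0,"z":0,"wx":0,"wy":0,"wz":0,"fingers":-1},
    {"x":0,"y":0,"z":0,"wx":0,"wy":0,"wz":0,"fingers":-1},
    {"x":0,"y":0,"z":0,"wx":0,"wy":0,"wz":0,"fingers":-1},
    {"x":0.01,"y":0,"z":0,"wx":0,"wy":0,"wz":0,"fingers":-1},
    {"x":0.015,"y":0,"z":0,"wx":0,"wy":0,"wz":0,"fingers":-1},
    {"x":0.015,"y":0,"z":0,"wx":0,"wy":0,"wz":0,"fingers":-1},
    {"x":0.015,"y":0,"z":0,"wx":0,"wy":0,"wz":0,"fingers":-1},
    {"x":0.015,"y":0,"z":0,"wx":0,"wy":0,"wz":0,"fingers":-1}
  ]
}}

```text
clock: 4.53
tool_pos: [0.5912, -0.1036, 0.125]
eef_rot: [0.766, 0.643, -0.0, 0.005]
contact_force: [0.1, -1.8, 1.4]
opening: 0.265
```

```bash
python3 -c "
from h import *
rep((-35.5,-20,122))"
```

```text
t 4.53 tcp mm [ -33.6 -106.2] 125.0 xaxis deg 80.01 zax [ 0.006 -0.007 -1.   ] F [ 0.1 -1.8  1.4] open 0.265
delta units [ 0.1078 -0.002   0.0031]
```

Request:
{"name": "apply_moves", "arguments": {
  "series": [
    {"x":0.015,"y":0,"z":0,"wx":0,"wy":0,"wz":0,"fingers":-1},
    {"x":0.015,"y":0,"z":0,"wx":0,"wy":0,"wz":0,"fingers":-1},
    {"x":0.012,"y":0,"z":0,"wx":0,"wy":0,"wz":0,"fingers":-1},
    {"x":0.012,"y":0,"z":0,"wx":0,"wy":0,"wz":0,"fingers":-1},
    {"x":0.01,"y":0,"z":0,"wx":0,"wy":0,"wz":0,"fingers":-1},
    {"x":0.01,"y":0,"z":0,"wx":0,"wy":0,"wz":0,"fingers":-1},
    {"x":0.01,"y":0,"z":0,"wx":0,"wy":0,"wz":0,"fingers":-1}
  ]
}}

```text
clock: 5.4
tool_pos: [0.6038, -0.0343, 0.125]
eef_rot: [0.766, 0.643, -0.001, 0.006]
contact_force: [-1.0, -3.4, 3.7]
opening: 0.264
```

```bash
python3 -c "
from h import *
rep((-35.5,-20,122))"
```

```text
t 5.4 tcp mm [-33.5 -35.8] 125.0 xaxis deg 79.97 zax [ 0.006 -0.01  -1.   ] F [-1.  -3.4  3.7] open 0.264
delta units [ 0.0197 -0.0024  0.0036]
```

Loaf is in contact (3.4 N). The rest needs small steps.

Request:
{"name": "apply_moves", "arguments": {
  "series": [
    {"x":0.005,"y":0,"z":0,"wx":0,"wy":0,"wz":0,"fingers":-1},
    {"x":0.004,"y":0,"z":0,"wx":0,"wy":0,"wz":0,"fingers":-1},
    {"x":0.003,"y":0,"z":0,"wx":0,"wy":0,"wz":0,"fingers":-1},
    {"x":0.003,"y":0,"z":0,"wx":0,"wy":0,"wz":0,"fingers":-1}
  ]
}}

```text
clock: 5.9
tool_pos: [0.6059, -0.0223, 0.125]
eef_rot: [0.766, 0.642, -0.001, 0.006]
contact_force: [-0.1, -3.8, 3.9]
opening: 0.266
```

```bash
python3 -c "
from h import *
rep((-35.5,-20,122))"
```

```text
t 5.9 tcp mm [-33.6 -23.6] 125.0 xaxis deg 79.94 zax [ 0.006 -0.011 -1.   ] F [-0.1 -3.8  3.9] open 0.266
delta units [ 0.0046 -0.0024  0.0037]
```

Request:
{"name": "apply_moves", "arguments": {
  "series": [
    {"x":0.002,"y":0,"z":0,"wx":0,"wy":0,"wz":0,"fingers":-1},
    {"x":0.002,"y":0,"z":0,"wx":0,"wy":0,"wz":0,"fingers":-1}
  ]
}}

```text
clock: 6.15
tool_pos: [0.6065, -0.0192, 0.125]
eef_rot: [0.766, 0.642, -0.001, 0.006]
contact_force: [-0.9, -4.7, 2.6]
opening: 0.264
```

Request:
{"name": "apply_moves", "arguments": {
  "series": [
    {"x":0.002,"y":0,"z":0,"wx":0,"wy":0,"wz":0,"fingers":-1}
  ]
}}

```text
clock: 6.28
tool_pos: [0.6066, -0.018, 0.125]
eef_rot: [0.767, 0.642, -0.002, 0.006]
contact_force: [-1.7, -6.3, 4.2]
opening: 0.268
```

```bash
python3 -c "
from h import *
rep((-35.5,-20,122))"
```

```text
t 6.28 tcp mm [-33.6 -19.3] 125.0 xaxis deg 79.91 zax [ 0.005 -0.012 -1.   ] F [-1.7 -6.3  4.2] open 0.268
delta units [-0.0008 -0.0024  0.0038]
```

Request:
{"name": "apply_moves", "arguments": {
  "series": [
    {"x":0.0015,"y":0,"z":0,"wx":0,"wy":0,"wz":0,"fingers":-1}
  ]
}}

```text
clock: 6.4
tool_pos: [0.6067, -0.0181, 0.125]
eef_rot: [0.767, 0.642, -0.002, 0.007]
contact_force: [-1.0, -6.5, 3.6]
opening: 0.27
```

Request:
{"name": "apply_moves", "arguments": {
  "series": [
    {"x":0.0015,"y":0,"z":0,"wx":0,"wy":0,"wz":0,"fingers":-1}
  ]
}}

```text
clock: 6.52
tool_pos: [0.6066, -0.0181, 0.1249]
eef_rot: [0.767, 0.642, -0.003, 0.007]
contact_force: [-0.8, -5.9, 3.7]
opening: 0.267
```

```bash
python3 -c "
from h import *
rep((-35.5,-20,122))
im,d=snap('top','t2.png');P=cloud('top',d)
cv2.imwrite('pics/t2c.png',cv2.resize(im[100:300,170:420,::-1],None,fx=3,fy=3,interpolation=cv2.INTER_CUBIC)[:600])
v,u=np.mgrid[0:480,0:640];S=loc(P,SO,SA)*1000;Z=P[...,2]
hsv=cv2.cvtColor(im,cv2.COLOR_RGB2HSV)
k=(u>230)&(u<330)&(v>130)&(v<215)&(Z>.1)&(Z<.125)&(hsv[...,1]>120)
r=cv2.minAreaRect(S[k].astype(np.float32));print('loaf',r,S[k].min(0),S[k].max(0))
"
```

```text
t 6.53 tcp mm [-33.6 -19.3] 124.9 xaxis deg 79.82 zax [ 0.004 -0.015 -1.   ] F [-0.8 -5.9  3.7] open 0.267
delta units [-0.0008 -0.0024  0.0037]
loaf ((63.60783386230469, 91.18917083740234), (106.14708709716797, 136.05149841308594), 0.5184693932533264) [10.27357405 23.60108128] [116.97711626 159.35245366]
```

View pics/t2c.png

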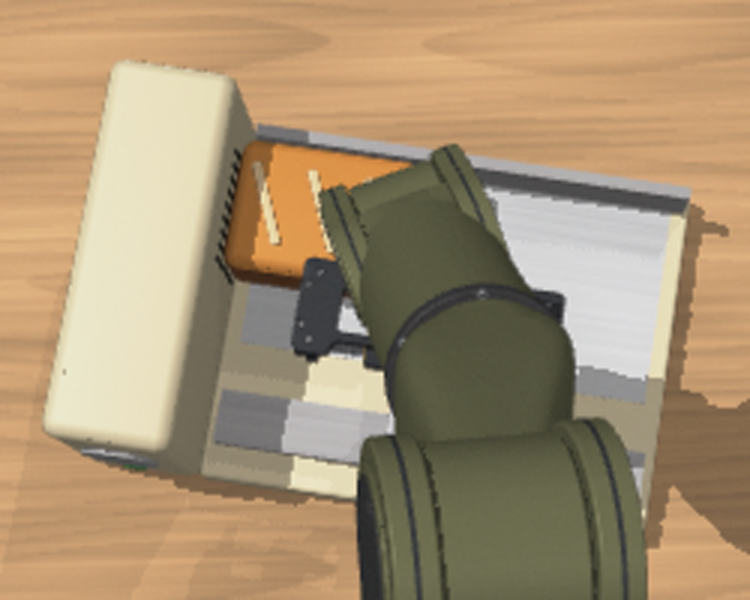

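The crop shows the loaf end against the slotted face at (232,215). Depth puts the end at slicer y=159.4 and the push force plateaued at 6 N, so the loaf is home. Next I release the knob and go to the lever.

Request:
{"name": "apply_moves", "arguments": {
  "series": [
    {"x":0,"y":0,"z":0,"wx":0,"wy":0,"wz":0,"fingers":0},
    {"x":0,"y":0,"z":0,"wx":0,"wy":0,"wz":0,"fingers":0},
    {"x":0,"y":0,"z":0,"wx":0,"wy":0,"wz":0,"fingers":0},
    {"x":0,"y":0,"z":-0.04,"wx":0,"wy":0,"wz":0,"fingers":0},
    {"x":0,"y":0,"z":-0.06,"wx":0,"wy":0,"wz":0,"fingers":-1},
    {"x":0,"y":-0.045,"z":0,"wx":0,"wy":0,"wz":0,"fingers":-1},
    {"x":0,"y":0,"z":0,"wx":0,"wy":0,"wz":0,"fingers":-1},
    {"x":0,"y":0,"z":0,"wx":0,"wy":0,"wz":0,"fingers":-1}
  ]
}}

```text
clock: 7.58
tool_pos: [0.5701, -0.003, 0.2055]
eef_rot: [0.765, 0.644, -0.001, 0.003]
contact_force: [0.0, -0.0, 0.3]
opening: 0.068
```

```bash
python3 - <<'E'
from h import *
rep((-74,-20,150))
im,d=snapshot('wrist')
cv2.imwrite('pics/w2.png',im[:,:,::-1])
rep((-74,-20,150))
E
```

```text
t 7.58 tcp mm [-72.2 -11. ] 205.5 xaxis deg 80.19 zax [ 0.003 -0.006 -1.   ] F [ 0.  -0.   0.3] open 0.068
delta units [-0.0109 -0.0026  0.0694]
t 7.62 tcp mm [-72.6 -11. ] 205.2 xaxis deg 80.19 zax [ 0.002 -0.006 -1.   ] F [-0.2  1.   0.3] open 0.025
delta units [-0.0109 -0.002   0.0691]
```

View pics/w2.png

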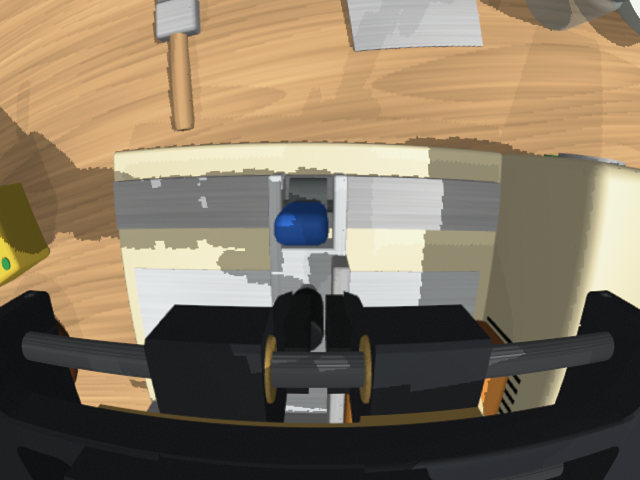

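Lever seen at (302,222), about 9 mm to the -y side of the tool. I correct for that, descend, and push it along its arc.

Request:
{"name": "apply_moves", "arguments": {
  "series": [
    {"x":-0.0115,"y":0,"z":0.03,"wx":0,"wy":0,"wz":0,"fingers":-1},
    {"x":0,"y":0,"z":0.038,"wx":0,"wy":0,"wz":0,"fingers":-1},
    {"x":0,"y":-0.016,"z":0,"wx":0,"wy":0,"wz":0,"fingers":-1},
    {"x":0,"y":-0.017,"z":0,"wx":0,"wy":0,"wz":0,"fingers":-1},
    {"x":0,"y":-0.017,"z":0,"wx":0,"wy":0,"wz":0,"fingers":-1},
    {"x":0,"y":-0.016,"z":0.003,"wx":0,"wy":0,"wz":0,"fingers":-1}
  ]
}}

```text
clock: 8.38
tool_pos: [0.5194, -0.0026, 0.1483]
eef_rot: [0.765, 0.643, 0.002, 0.005]
contact_force: [0.0, 0.2, -0.3]
opening: 0.001
```

```bash
python3 -c "
from h import *
rep((-162,-20,130))"
```

```text
t 8.38 tcp mm [-122.2  -19.5] 148.3 xaxis deg 80.1 zax [ 0.009 -0.004 -1.   ] F [ 0.   0.2 -0.3] open 0.001
delta units [-0.0003 -0.05    0.0224]
```

Request:
{"name": "apply_moves", "arguments": {
  "series": [
    {"x":0,"y":-0.011,"z":0.002,"wx":0,"wy":0,"wz":0,"fingers":-1},
    {"x":0,"y":-0.011,"z":0.003,"wx":0,"wy":0,"wz":0,"fingers":-1},
    {"x":0,"y":-0.014,"z":0.009,"wx":0,"wy":0,"wz":0,"fingers":-1},
    {"x":0,"y":-0.014,"z":0.009,"wx":0,"wy":0,"wz":0,"fingers":-1},
    {"x":0,"y":-0.01,"z":0.0145,"wx":0,"wy":0,"wz":0,"fingers":-1}
  ]
}}

```text
clock: 9.0
tool_pos: [0.4733, 0.0065, 0.1204]
eef_rot: [0.766, 0.643, 0.006, 0.007]
contact_force: [-0.5, -0.7, 11.0]
opening: 0.007
```

```bash
python3 -c "
from h import *
rep((-178,-20,107))"
```

```text
t 9.0 tcp mm [-169.1  -18.7] 120.4 xaxis deg 80.08 zax [ 0.018 -0.003 -1.   ] F [-0.5 -0.7 11. ] open 0.007
delta units [-0.0016 -0.0114  0.0165]
```

Request:
{"name": "apply_moves", "arguments": {
  "series": [
    {"x":-0.0015,"y":-0.011,"z":0.018,"wx":0,"wy":0,"wz":0,"fingers":-1},
    {"x":0,"y":-0.005,"z":0.018,"wx":0,"wy":0,"wz":0,"fingers":-1},
    {"x":0,"y":-0.005,"z":0.018,"wx":0,"wy":0,"wz":0,"fingers":-1},
    {"x":0,"y":0,"z":0.015,"wx":0,"wy":0,"wz":0,"fingers":-1}
  ]
}}

```text
clock: 9.5
tool_pos: [0.4572, 0.0093, 0.0692]
eef_rot: [0.765, 0.644, 0.009, 0.009]
contact_force: [-3.2, 0.8, 18.3]
opening: 0.008
```

```bash
python3 -c "
from h import *
rep((-187,-20,60))"
```

```text
t 9.5 tcp mm [-185.5  -18.8] 69.2 xaxis deg 80.15 zax [ 0.025 -0.003 -1.   ] F [-3.2  0.8 18.3] open 0.008
delta units [-0.0015 -0.0022  0.0114]
```

Request:
{"name": "apply_moves", "arguments": {
  "series": [
    {"x":0,"y":0,"z":0.01,"wx":0,"wy":0,"wz":0,"fingers":-1}
  ]
}}

```text
clock: 9.62
tool_pos: [0.4573, 0.0094, 0.0621]
eef_rot: [0.765, 0.644, 0.009, 0.01]
contact_force: [-1.3, -0.5, 16.1]
opening: 0.002
```

Request:
{"name": "apply_moves", "arguments": {
  "series": [
    {"x":0,"y":0,"z":0.008,"wx":0,"wy":0,"wz":0,"fingers":-1}
  ]
}}

```text
clock: 9.75
tool_pos: [0.4576, 0.0093, 0.0587]
eef_rot: [0.765, 0.644, 0.01, 0.011]
contact_force: [-10.6, 1.8, 82.5]
opening: 0.005
```

Request:
{"name": "apply_moves", "arguments": {
  "series": [
    {"x":0,"y":0,"z":0.008,"wx":0,"wy":0,"wz":0,"fingers":-1}
  ]
}}

```text
clock: 9.88
tool_pos: [0.4576, 0.0093, 0.0579]
eef_rot: [0.765, 0.644, 0.012, 0.013]
contact_force: [-14.3, 2.4, 103.5]
opening: 0.007
```

The lever is hard on its stop. The force reached 103 N, still under the 120 N limit, so I back off straight up now.

Request:
{"name": "apply_moves", "arguments": {
  "series": [
    {"x":0,"y":0,"z":-0.02,"wx":0,"wy":0,"wz":0,"fingers":-1},
    {"x":0,"y":0,"z":-0.06,"wx":0,"wy":0,"wz":0,"fingers":-1},
    {"x":0,"y":0,"z":-0.06,"wx":0,"wy":0,"wz":0,"fingers":-1},
    {"x":-0.05,"y":0,"z":-0.02,"wx":0,"wy":0,"wz":0,"fingers":-1},
    {"x":-0.06,"y":0,"z":0,"wx":0,"wy":0,"wz":0,"fingers":-1},
    {"x":-0.06,"y":0,"z":0,"wx":0,"wy":0,"wz":0,"fingers":-1},
    {"x":-0.06,"y":0,"z":0,"wx":0,"wy":0,"wz":0,"fingers":-1},
    {"x":-0.06,"y":0,"z":0,"wx":0,"wy":0,"wz":0,"fingers":-1}
  ]
}}

```text
clock: 10.88
tool_pos: [0.4167, -0.2198, 0.1947]
eef_rot: [0.761, 0.648, 0.017, 0.017]
contact_force: [0.5, 0.7, -0.7]
opening: 0.008
```

```bash
python3 - <<'E'
from h import *
im,d=snap('top','t3.png');P=cloud('top',d)
cv2.imwrite('pics/t3c.png',cv2.resize(im[100:300,170:500,::-1],None,fx=2.4,fy=2.4,interpolation=cv2.INTER_CUBIC))
v,u=np.mgrid[0:480,0:640];S=loc(P,SO,SA)*1000;Z=P[...,2]*1000
hsv=cv2.cvtColor(im,cv2.COLOR_RGB2HSV)
k=(u>230)&(u<340)&(v>130)&(v<215)&(Z>100)&(Z<125)&(hsv[...,1]>120)
print('loaf',S[k].min(0),S[k].max(0))
k=(u>280)&(u<390)&(v>200)&(v<320)&(hsv[...,0]>100)&(hsv[...,0]<125)&(hsv[...,1]>120)
print('lever',k.sum(),S[k].min(0),S[k].max(0),Z[k].min(),Z[k].max())
a=S[k];print('slope angle from level (deg)',np.degrees(np.arctan(np.polyfit(a[:,0],Z[k],1)[0])))
k=(S[...,0]>-60)&(S[...,0]<115)&(S[...,1]>-60)&(S[...,1]<40)&(abs(Z-112)<4)&(hsv[...,1]<60)
print('fence',np.percentile(S[k],[2,98],axis=0))
rep((-110,0,105),'I')
E
```

```text
loaf [10.1317336  13.44788484] [117.18744306 158.42379148]
lever 260 [-214.37208027  -31.01140746] [-152.14642828   -6.83592731] 48.60295988153362 70.34967667190895
slope angle from level (deg) 10.122590775678988
fence [[-57.03979212 -14.19674169]
 [110.43851753   9.96884403]]
t 10.93 tcp mm [-56.2 165.2] 194.3 xaxis deg 80.22 zax [ 0.046 -0.01  -0.999] F [-0.8 -5.  -0.7] open 0.008
delta units [-0.2161  0.0138  0.1128]
```

View pics/t3c.png

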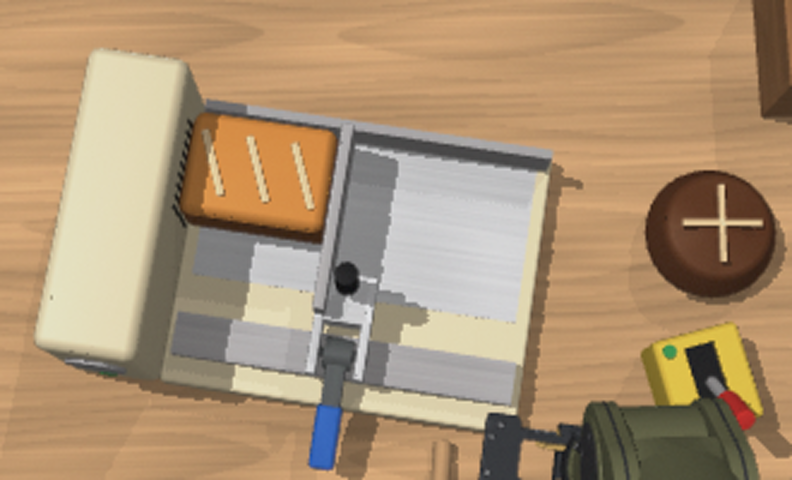

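The lever sits 10.1° below level, about 1.75 rad, so it is at its stop. The fence face is at y=10 and the loaf is snug between the fence and the housing. Now for the isolator: turn and level the tool, then go to the handle's off side.

Request:
{"name": "apply_moves", "arguments": {
  "series": [
    {"x":0,"y":0,"z":0,"wx":0.015,"wy":0,"wz":-0.045,"fingers":-1},
    {"x":0,"y":0,"z":0,"wx":0,"wy":0,"wz":-0.043,"fingers":-1},
    {"x":0,"y":0,"z":0,"wx":0,"wy":0,"wz":-0.04,"fingers":-1},
    {"x":-0.03,"y":-0.07,"z":0,"wx":0,"wy":0,"wz":0,"fingers":-1},
    {"x":-0.06,"y":0,"z":0,"wx":0,"wy":0,"wz":0,"fingers":-1},
    {"x":-0.06,"y":0,"z":0,"wx":0,"wy":0,"wz":0,"fingers":-1},
    {"x":-0.04,"y":0,"z":0,"wx":0,"wy":0,"wz":0,"fingers":-1},
    {"x":0,"y":0,"z":0,"wx":0,"wy":0,"wz":0,"fingers":-1}
  ]
}}

```text
clock: 11.92
tool_pos: [0.3906, -0.3921, 0.1942]
eef_rot: [0.617, 0.787, -0.004, -0.002]
contact_force: [-0.2, 0.6, -0.4]
opening: 0.007
```

```bash
python3 - <<'E'
from h import *
P=np.load('cl_top.npy');im=np.load('last_top.npz')['im']
im=cv2.cvtColor(cv2.imread('pics/top1.png'),cv2.COLOR_BGR2HSV)
v,u=np.mgrid[0:480,0:640]
k=(u>455)&(u<500)&(v>245)&(v<290)&((im[...,0]<6)|(im[...,0]>174))&(im[...,1]>150)&(P[...,2]>.09)&(P[...,2]<.2)
S=loc(P,IO,IA)*1000; print('handle iso',S[k].min(0),S[k].max(0),P[k][:,2].max())
rep((-110,0,105),'I')
E
```

```text
handle iso [-57.03063417 -10.81911612] [-18.54175425  10.65196597] 0.14489047018211498
t 11.93 tcp mm [-116.8   10.9] 194.2 xaxis deg 103.82 zax [-0.009 -0.003 -1.   ] F [-0.2  0.6 -0.4] open 0.007
delta units [-0.0136  0.0093  0.1114]
```

Request:
{"name": "apply_moves", "arguments": {
  "series": [
    {"x":-0.0136,"y":0,"z":0.04,"wx":0,"wy":0,"wz":0,"fingers":-1},
    {"x":0,"y":0,"z":0.05,"wx":0,"wy":0,"wz":0,"fingers":-1},
    {"x":0,"y":0,"z":0.02,"wx":0,"wy":0,"wz":0,"fingers":-1},
    {"x":0,"y":0.03,"z":0,"wx":0,"wy":0,"wz":0,"fingers":-1},
    {"x":0,"y":0.025,"z":0,"wx":0,"wy":0,"wz":0,"fingers":-1},
    {"x":0,"y":0.025,"z":0,"wx":0,"wy":0,"wz":0,"fingers":-1},
    {"x":0,"y":0.02,"z":0,"wx":0,"wy":0,"wz":0,"fingers":-1}
  ]
}}

```text
clock: 12.8
tool_pos: [0.4771, -0.3785, 0.1092]
eef_rot: [0.615, 0.788, -0.004, -0.0]
contact_force: [0.5, 0.9, 0.4]
opening: 0.004
```

```bash
python3 -c "
from h import *
rep((2,0,105),'I')"
```

```text
t 12.8 tcp mm [-29.4   4.3] 109.2 xaxis deg 104.03 zax [-0.006 -0.006 -1.   ] F [0.5 0.9 0.4] open 0.004
delta units [-0.0059  0.0393  0.005 ]
```

Next I push just past upright, back off, rise clear and look.

Request:
{"name": "apply_moves", "arguments": {
  "series": [
    {"x":0,"y":0.015,"z":0,"wx":0,"wy":0,"wz":0,"fingers":-1},
    {"x":0,"y":0.015,"z":0,"wx":0,"wy":0,"wz":0,"fingers":-1},
    {"x":0,"y":0.009,"z":0,"wx":0,"wy":0,"wz":0,"fingers":-1},
    {"x":0,"y":-0.04,"z":0,"wx":0,"wy":0,"wz":0,"fingers":-1},
    {"x":0,"y":-0.06,"z":-0.02,"wx":0,"wy":0,"wz":0,"fingers":-1},
    {"x":0,"y":-0.05,"z":-0.05,"wx":0,"wy":0,"wz":0,"fingers":-1},
    {"x":0,"y":0,"z":-0.07,"wx":0,"wy":0,"wz":0,"fingers":-1},
    {"x":0,"y":0,"z":0,"wx":0,"wy":0,"wz":0,"fingers":-1}
  ]
}}

```text
clock: 13.8
tool_pos: [0.3932, -0.3981, 0.2239]
eef_rot: [0.615, 0.789, -0.002, -0.0]
contact_force: [0.8, -1.3, -0.2]
opening: 0.009
```

```bash
python3 - <<'E'
from h import *
rep(None,'I')
im,d=snap('top','t4.png');P=cloud('top',d)
im2=snap('scene','s4.png')[0]
a=im[80:380,80:580,::-1]; cv2.imwrite('pics/t4c.png',cv2.resize(a,None,fx=1.6,fy=1.6))
v,u=np.mgrid[0:480,0:640];S=loc(P,SO,SA)*1000;I=loc(P,IO,IA)*1000;Z=P[...,2]*1000
h=cv2.cvtColor(im,cv2.COLOR_RGB2HSV).astype(int)
k=(u>425)&(u<500)&(v>215)&(v<290)&((h[...,0]<6)|(h[...,0]>174))&(h[...,1]>150)&(Z>85)&(Z<200)
print('handle iso',k.sum(),I[k].min(0),I[k].max(0),Z[k].max())
k=(u>230)&(u<340)&(v>130)&(v<215)&(Z>100)&(Z<125)&(h[...,1]>120)
print('loaf',S[k].min(0),S[k].max(0))
k=(u>280)&(u<390)&(v>200)&(v<320)&(h[...,0]>100)&(h[...,0]<125)&(h[...,1]>120)
print('lever deg below level',np.degrees(np.arctan(np.polyfit(S[k][:,0],Z[k],1)[0])))
E
```

```text
t 13.8 tcp mm [-115.6    4.5] 223.9 xaxis deg 104.14 zax [-0.003 -0.003 -1.   ] F [ 0.8 -1.3 -0.2] open 0.009
handle iso 154 [19.51417546 -9.98262358] [57.93118957 11.59306072] 145.14326231087705
loaf [10.59000382 13.24382297] [116.9073129  159.15622444]
lever deg below level 9.568582316187317
```

View pics/t4c.png

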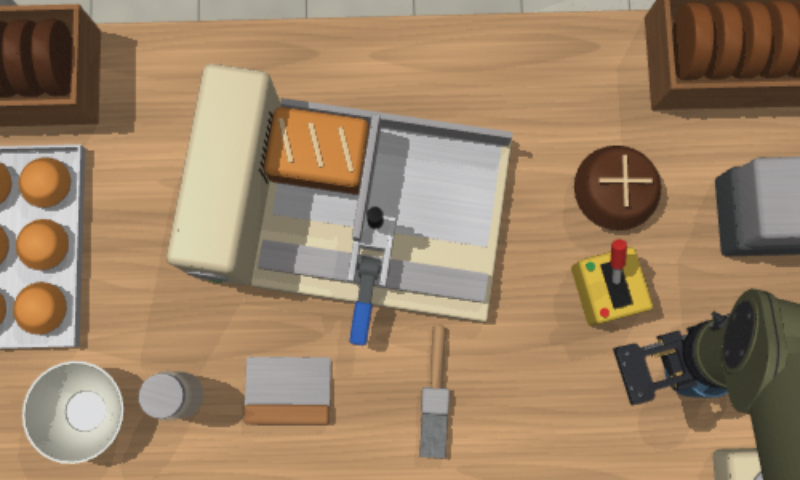

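The handle now leans to the green side (tip at (619,243)), and its extents mirror the off pose. The loaf, fence and lever are unchanged, and the bystanders look untouched, though the mug is mostly hidden under the gripper.

```bash
python3 -c "
from h import *
print(finish_job())"
```

```text
the job is handed in; nothing more can be done
None
```

The job is done and handed in at about 14 s of the 58 s allowed. I slid the fence by its knob until the loaf was home, flipped the cam lever down to its stop, and only then threw the isolator handle to on.

Last checks:
- **Loaf:** its end reads y ≈ 159 mm against the housing face at 160 mm. The push force levelled off at about 6 N. The fence face was at about 10 mm after locking, so the 150 mm loaf fits the gap.
- **Cam lever:** two readings gave 10.1° and then 9.6° below level. The stop (1.75 rad) is about 10.3°, and the difference is within measuring noise.
- **Isolator:** the handle's extents mirror its off pose, so it leans fully to the green side.
- **Bystanders:** those in view look unmoved in the last picture. The mug was mostly hidden under the gripper there, so I did not confirm it. The gripper stayed well above its height.

One thing went less well. Pressing the lever onto its stop, I overshot and the wrist force reached about 104 N. That is under the 120 N limit, it was on the fingertips, and I backed off at once.

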